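# Hang the test gauge on its snap hook, dial outward

## Task

Take the test gauge that lies dial up on the bench and hang it by its eye on the hook of the steel post, pushed on past the spring catch until the catch springs up again in front of the eye, with the gauge hanging free and its dial facing outward, away from the post. Leave the handwheel, the wiring box and the canister where they are.

Things in the scene. Friction and masses are not known exactly. Their poses are not given: they have to be found in the camera images.
- gauge: Grey box gauge, 54 wide (y) x 80 long (x) x 32 deep (z), 0.15 to 0.31 kg, flat sides and foot (can stand on its foot), balanced about its middle. Starts on its back, round 49 mm white dial up. Origin: centre of the back face. z: out of the dial. -x: to its top end (x = -40), where the dark wire eye stands out; foot at x = +40, so x points down when it is upright.
- gauge_eye (a point): Middle of the underside of the eye's crown, which rests on the hook: x = -57, y = 0, z = 16 in the gauge's frame, same axes. The eye is an arch of 5 mm round bar in the plane z = 16 parallel to the dial, 26 wide outside, 16 inside, standing 22 out of the top end face; its opening is 17 high.
- gauge_dial (a point): Centre of the gauge's dial face, at x = -10, y = 0, z = 32 in the gauge's frame. Axes as the gauge's.
- hook_stand: Fixed steel post with the hook. Origin on the table under the middle of the post's front face; z up, -x outward (the way the hook points). Post 24 wide (y), 16 thick behind the front face, 198 high. Base plate 130 (y) x 110 (x -35 to +75), 14 high with its bolts. Hook: straight level round rod, 6 mm thick, 55 long, centre line 190 above the table.
- hook_root (a point): Where the rod's centre line meets the post's front face. Axes as the post's: -x runs outward along the rod. The eye can be pushed in until the gauge's back meets the post (eye 16 mm from this face); the catch then keeps it within about 36 mm of the face.
- hook_end (a point): Outer end of the hook rod, on its centre line, 55 mm outward from the post's face. Axes as the post's.
- catch (a joint): Spring catch, rad: 4 mm dark tongue hinged in the rod 52 mm from the post's face, rising inward (to the post) at 34 degrees to a free end 31 mm from the face, top 16 mm over the rod's centre line. 0 = up, 0.55 = folded flat. Up, it is too tall for the eye's opening; an eye pushed inward folds it (about 1 to 4 N, plus the same lifting the eye) and it snaps up behind.
- handwheel: Bystander: grey three-spoke handwheel, 102 mm across, 22 high, lying loose. Origin: centre of the underside.
- wiring_box: Bystander: cast metal box 80 x 60 x 45 with a 20 mm black stub on its +x end, loose. Origin: centre of the underside.
- canister: Bystander: upright steel canister, 76 mm across the black foot, 220 high with a black box head, loose. Origin: centre of the underside.
There are look-alikes about, which are no part of the job. Of the things shaped like the hook_stand, the steel one is meant.

How it is judged:
By the outcome, as a careful person would: the job done as asked, in the order asked, and still so for the second after the job is handed in, with the robot touching nothing.
It also fails if it takes over 58 s, if anything falls off the work surface, if the arm or the gripper's body presses on something with over 40 N, if the wrist force passes 120 N, or if a joint passes its speed limit or range.

## Robot

A 6-joint arm with a two-finger parallel gripper is mounted at the origin on the work surface. World frame = base frame: x ahead of the robot, y to its left, z up, the work surface at z = 0. Lengths are in m, angles in rad, forces in N, time in s.
With the tool pointing down it reaches from about 0.375 to 0.9 m from the base axis. Payload 3.1 kg.
Tool frame: the origin (TCP) lies between the finger pads; the fingertips stand 19 mm ahead of it and the grasp point (between the pads) is the TCP; z points along the fingers, y is the direction in which the jaws open and shut (so a half turn about z gives the same grasp; the last joint's range is limited). The gripper opens to 87 mm and grips with 3 to 60 N. Pads are 19 mm wide; open, the fingers measure 117 mm over their backs; the gripper's body (75 mm by 190 mm) begins 51 mm behind the grasp point.
Start: joints at [0.942, 0.527, 1.433, -0, 1.181, -0.178], TCP at [0.272, 0.563, 0.242] pointing down, gripper open.
Joint ranges: [-3.08, 3.08], [-0.75, 2.2], [0.22, 2.44], [-1.43, 4.57], [0, 2.65], [-2.85, 2.85]. Speed limits (rad/s): [2.79, 2.79, 3.14, 3.14, 3.14, 3.14].

## Interface

Orientations are given as a unit quaternion [x, y, z, w].
In Python, from rig import robot gives the robot as it stands.
- The arm moves only by the tool apply_moves, never from a script. Its argument "series" is a list of rows, each a list of 7 numbers: the shift along the tool's x, y, z in cm, then the turn, a rotation vector about the tool's x, y, z in degrees, then the opening, from 0 (shut) to 1 (fully open). In form: [[dx, dy, dz, rx, ry, rz, grip], ...]. A call has 1 to 5 rows; each row is the pose to reach, as a shift and turn from the pose commanded when the call began, along the tool's axes at that moment; what a row does not reach only later rows make up. A row lasts 1/12 s, in which the tool goes at most 41.7 mm and 7.16 degrees, less where a joint would pass 70% of its speed; a pose out of reach is approached as far as the arm can. A call with a gripper value outside its range is refused whole. The fingers move at their own pace and stop on an object; "newtons" is the grip in N (left out, the last holds). Time passes only in rows, so rows that repeat a pose let the fingers close. It gives the time, the measured TCP pose, the force and the opening at its end, in the units of the state.
- robot.get_obs(): the state, without advancing time (a new reading comes with each control period).
- robot.camera(name): name is "side" or "top"; returns the picture (384x512x3 uint8, red, green, blue); there is no depth.
- robot.camera_params(name): a dict with "mtx" (3x3 intrinsics, pixels), "origin" and "rotation" of the camera in the world. Camera axes: x right, y down, z forward; pixel columns grow to the right and rows downward; lengths in m; the calibration is good to about 2 mm. A picture is of the moment at which its call begins. camera_params takes no time and is no camera call.
- robot.hand_in(): hands the job in, once; it reports no verdict.
The state is a dict: "time": time; "q": joint angles; "joint_velocities": joint speeds; "joint_torque": joint torques, N m; "position": TCP position; "tool_rot": TCP orientation; "ft_force": force on the tool from outside, world axes, zero at the start; "moment": the same for the moment, N m; "grip_width": finger opening in m.
Only numpy, scipy, OpenCV 4.12 (cv2) and the standard library are available. Lean on these libraries where they do the work, as an engineer would, in place of code of your own. Each camera call takes 0.05 s, during which the arm holds its last target. There are 200 camera calls.

## Working session

There is one attempt and no reset: what is moved stays moved. The work goes in short steps, Python scripts to look and compute and a tool call to move; the robot and the scene stay as the last step left them, time stands still between calls to the robot, and variables do not carry over. Pictures are saved under pics/ and viewed, about 8 in all and at most 12, crops included, and the job is handed in when it is done.

Besides the shell and the picture viewer there is one more tool, called after "Call:" in YAML: its name, and indented under it one key for each argument. apply_moves: Moves the arm, as the interface text tells. Its arguments: {"type":"object","properties":{"series":{"type":"array"},"newtons":{"type":"number"}},"required":["series"]}

```bash
mkdir -p pics; ls; python3 - <<'E'
from rig import robot
import cv2,numpy as np
for n in("side","top"):
    im=robot.camera(n);cv2.imwrite(f"pics/{n}0.png",im[...,::-1])
    p=robot.camera_params(n);print(n,np.round(p["mtx"],1).tolist(),np.round(p["origin"],4),np.round(p["rotation"],4).tolist())
print(robot.get_obs())
E
```

```text
pics
side [[493.7, 0.0, 254.0], [0.0, 493.7, 197.0], [0.0, 0.0, 1.0]] [ 0.4212 -0.9647  0.7359] [0.867, -0.0488, 0.025, -0.4953]
top [[380.8, 0.0, 251.3], [0.0, 380.8, 196.0], [0.0, 0.0, 1.0]] [0.3394 0.0761 1.1093] [-0.689, 0.7168, -0.078, 0.0733]
{'time': 0.1, 'q': array([ 9.41507393e-01,  5.28396619e-01,  1.43378814e+00,  5.13368545e-06,
        1.18140097e+00, -1.78483045e-01]), 'joint_velocities': array([ 0.00104582, -0.00153639, -0.00293102,  0.00042568, -0.00149291,
        0.00026646]), 'joint_torque': array([-3.81133677e-04, -4.40984988e+01, -1.77149338e+01,  6.34631119e-02,
        5.33719850e-02, -2.82930893e-05]), 'position': array([0.27189212, 0.56205973, 0.24065062]), 'tool_rot': array([ 2.23499973e-01,  9.74703426e-01, -9.15424232e-04, -3.93816707e-04]), 'ft_force': array([ 0.61434423, -0.37031502, -0.32205672]), 'moment': array([-0.00130989,  0.05396197, -0.02803393]), 'grip_width': 0.08720348432340004}
```

View pics/side0.png

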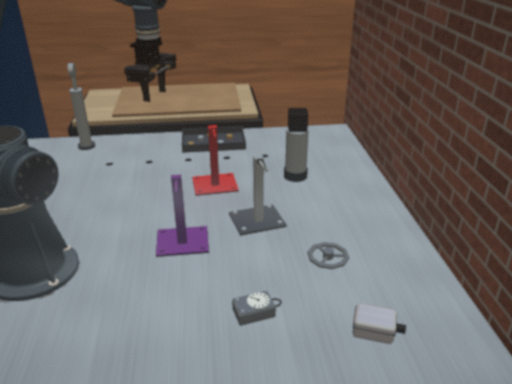

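View pics/top0.png

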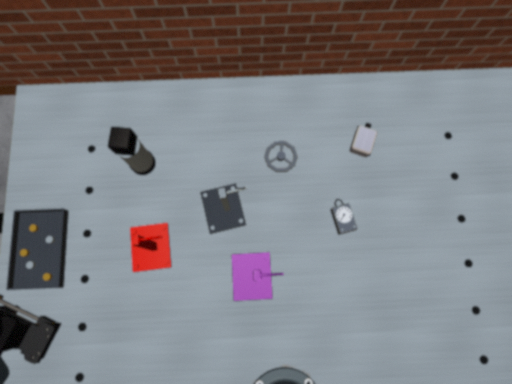

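Side view: gauge at about (257,304), steel post at (259,190), wheel (328,255), box (376,321), canister (297,150). Top view: gauge (344,217) with its eye at (339,203); steel stand base (223,208) with its hook pointing right (-y) to (244,188).

```bash
cat > h.py <<'E'
from rig import robot
import cv2,numpy as np
from scipy.spatial.transform import Rotation as R
def P(n):
    p=robot.camera_params(n);r=np.array(p["rotation"])
    return np.array(p["mtx"]),np.array(p["origin"]),(R.from_quat(r) if r.size==4 else R.from_matrix(r)).as_matrix()
def ray(n,uv):
    K,o,M=P(n);d=M@np.linalg.solve(K,[*uv,1]);return o,d/np.linalg.norm(d)
def onz(n,uv,z):
    o,d=ray(n,uv);return o+d*(z-o[2])/d[2]
def proj(n,X):
    K,o,M=P(n);c=K@(M.T@(np.array(X)-o));return c[:2]/c[2]
def tri(a,b):
    A=np.zeros((3,3));y=np.zeros(3)
    for n,uv in(("side",a),("top",b)):
        o,d=ray(n,uv);Q=np.eye(3)-np.outer(d,d);A+=Q;y+=Q@o
    X=np.linalg.solve(A,y);return X,proj("side",X)-a,proj("top",X)-b
def crop(im,x,y,w,h,s):
    return cv2.resize(im[y:y+h,x:x+w],None,fx=s,fy=s,interpolation=cv2.INTER_CUBIC)
E
python3 - <<'E'
from h import *
t=cv2.imread("pics/top0.png");s=cv2.imread("pics/side0.png")
a=np.hstack([crop(t,195,170,66,50,6)[:300,:396],crop(t,320,190,66,50,6)])
b=np.hstack([crop(s,225,147,66,50,6),crop(s,227,280,66,50,6)])
c=np.vstack([a,b]);cv2.imwrite("pics/c1.png",c);print(c.shape)
for n in("side","top"):
    print(n,P(n)[2][:,2])
print(onz("top",(344,217),.03),onz("side",(258,300),.032))
E
```

```text
(600, 792, 3)
side [ 0.09166318  0.85634433 -0.50820493]
top [ 0.2125628  -0.01090584 -0.97708655]
[ 0.50209716 -0.19901643  0.03      ] [ 0.51043773 -0.19699252  0.032     ]
```

View pics/c1.png

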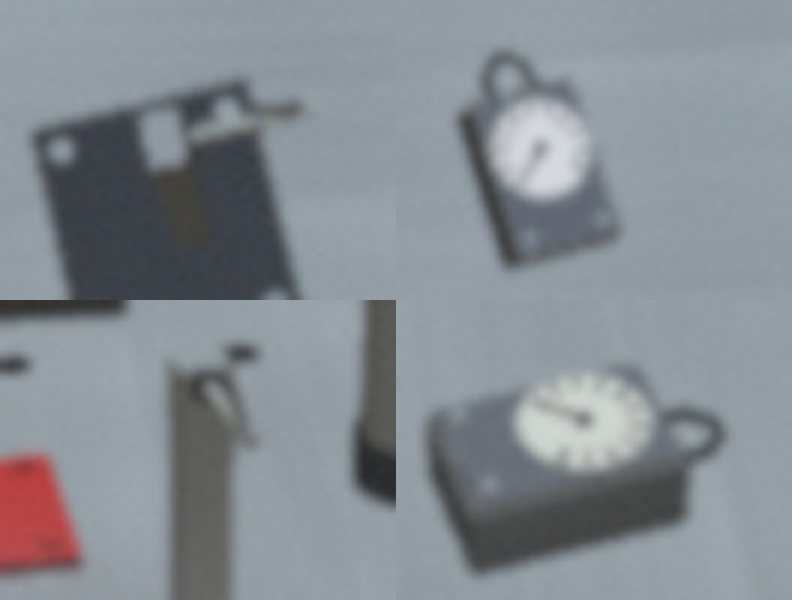

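```bash
cat > fit.py <<'E'
from h import *
from scipy.optimize import least_squares
def fit(obs,p0):
    T=lambda p,X:R.from_euler("z",p[2]).apply(X)+[p[0],p[1],0]
    f=lambda p:np.concatenate([proj(n,T(p,np.array(X)/1e3))-uv for n,uv,X in obs])
    s=least_squares(f,p0,loss="soft_l1");return s.x,f(s.x).reshape(-1,2)
def cp(n,x0,y0,cx,cy,X): return (n,(x0+(cx+.5)/6-.5,y0+(cy+.5)/6-.5),X)
E
python3 - <<'E'
from fit import *
g=lambda x,y,X:cp("top",320,190,x-396,y,X)
k=lambda x,y,X:cp("side",227,280,x-396,y-300,X)
o=[g(540,149,(-10,0,32)),g(503,52,(-62,0,16)),g(572,83,(-40,27,32)),g(620,237,(40,27,32)),g(513,266,(40,-27,32)),
k(586,420,(-10,0,32)),k(724,435,(-62,0,16)),k(475,502,(40,27,32)),k(690,468,(-40,27,32)),k(475,570,(40,27,0)),k(688,520,(-40,27,0)),k(432,415,(40,-27,32)),k(642,368,(-40,-27,32))]
p,r=fit(o,[.5,-.2,np.pi]);print("gauge",p,np.degrees(p[2]));print(r.round(1).tolist())
g=lambda x,y,X:cp("top",195,170,x,y,X)
k=lambda x,y,X:cp("side",225,147,x,y-300,X)
o=[g(35,133,(-0+75,-65,10)),g(245,84,(-35,-65,10)),("top",(245,225),(-35,65,10)),("top",(209,233),(75,65,10)),
g(185,105,(0,-12,198)),g(138,115,(16,-12,198)),g(187,163,(0,12,198)),g(148,172,(16,12,198)),k(252,441,(-55,0,190)),k(231,380,(0,12,198)),k(172,372,(0,-12,198))]
for s in(1,):
  # +y side of stand: x axis world +y => y axis = world -x
  p2,r=fit(o,[.5,.1,np.pi/2]);print("stand",p2,np.degrees(p2[2]));print(r.round(1).tolist())
o2=[(n,uv,(x,-y,z)) for n,uv,(x,y,z) in o]
print("alt",[a.round(2).tolist() for a in fit(o2,[.5,.1,np.pi/2])])
T=lambda X:R.from_euler("z",p2[2]).apply(np.array(X)/1e3)+[p2[0],p2[1],0]
t=cv2.imread("pics/top0.png");s=cv2.imread("pics/side0.png")
A=crop(t,195,170,66,50,6);B=crop(s,225,147,66,50,6)
for im,n,x0,y0 in((A,"top",195,170),(B,"side",225,147)):
  q=lambda X:tuple(int(v) for v in (proj(n,T(X))-[x0,y0]+.5)*6)
  cv2.line(im,q((0,0,190)),q((-55,0,190)),(0,255,0),1)
  cv2.line(im,q((-52,0,190)),q((-31,0,206)),(0,0,255),1)
  for a,b in(((0,-12,198),(0,12,198)),((0,12,198),(16,12,198)),((0,12,0),(0,12,198)),((-35,-65,10),(-35,65,10)),((-35,-65,10),(75,-65,10))):cv2.line(im,q(a),q(b),(255,255,0),1)
cv2.imwrite("pics/c2.png",np.hstack([A,B]))
E
```

```text
gauge [ 0.50053976 -0.1993496   3.32528351] 190.52471094544399
[[-0.2, -0.4], [-0.1, -0.3], [0.7, -1.4], [0.4, -0.2], [-0.1, -0.8], [-0.3, 0.6], [0.3, -1.2], [-1.6, 0.9], [0.4, -1.7], [-1.3, 1.2], [0.4, 1.2], [-1.2, -2.2], [0.1, -1.9]]
stand [0.5502715  0.12985207 1.76622441] 101.19720447150304
[[-0.7, -0.7], [0.5, -0.9], [0.9, -0.1], [-0.1, 0.7], [-1.4, 0.2], [0.1, 0.0], [0.4, -0.2], [0.5, -0.2], [-0.9, 0.4], [-9.1, -1.4], [9.9, -1.3]]
alt [[0.55, 0.13, 1.35], [[-0.82, 31.17], [1.3, 46.3], [0.15, -37.97], [-0.11, -52.62], [-1.25, 9.31], [0.18, 6.46], [0.36, -9.73], [0.49, -12.4], [-10.22, 0.91], [0.57, -1.79], [0.77, -0.9]]]
```

View pics/c2.png

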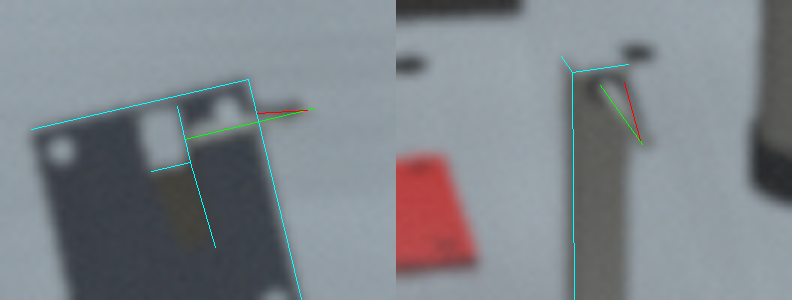

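The overlay puts the rod from the root at top-crop (186,140) to the end at (310,110), and it fits both views. Gauge pose is (0.5005, -0.1993) at 190.5°; stand pose is (0.550, 0.130) at 101.2°. Next I move above the gauge.

```bash
cat > go.py <<'E'
from h import *
G=np.array([.5005,-.1993,0]);gy=np.radians(190.5);S=np.array([.5503,.1299,0]);sy=np.radians(101.2)
def pick():  # tool y=+y_g, z down
    y=np.array([-np.sin(gy),np.cos(gy),0]);z=np.array([0,0,-1.]);return np.c_[np.cross(y,z),y,z]
def hang():
    z=np.array([np.cos(sy),np.sin(sy),0]);x=np.array([0,0,1.]);return np.c_[x,np.cross(z,x),z]
def to(p,M):
    o=robot.get_obs();C=R.from_quat(o["tool_rot"])
    print("t",round(o["time"],2),"pos",o["position"].round(4),"q",o["q"].round(3),"F",o["ft_force"].round(1),"w",round(o["grip_width"],4))
    print("d cm",(C.inv().apply(np.array(p)-o["position"])*100).round(2),"rot",(C.inv()*R.from_matrix(M)).as_rotvec(degrees=True).round(2))
E
python3 - <<'E'
from go import *
to([.5005,-.1993,.33],pick())
print(pick().round(2).tolist(),hang().round(2).tolist(), "hang y vs y_g: y_g hang=",[.981,.194])
# IK-ish: wrist angles for hang, guess tool length .2
for pos,M in(([.5005,-.1993,.05],pick()),([.57,0,.14],hang()),([.6,-.1,.14],hang())):
  for L in(.15,.25):
    w=np.array(pos)-M[:,2]*L;q1=np.arctan2(w[1],w[0])
    for pit in(1.6,2.0,2.4):
      A=(R.from_euler("z",q1)*R.from_euler("y",pit)).inv()*R.from_matrix(M)*R.from_euler("z",-np.pi/2)
      print(L,pit,A.as_euler("ZYZ").round(2))
E
```

```text
t 0.1 pos [0.2719 0.5621 0.2407] q [ 0.942  0.528  1.434  0.     1.181 -0.178] F [ 0.6 -0.4 -0.3] w 0.0872
d cm [-53.75 -58.59  -8.84] rot [-7.0000e-02  1.3000e-01  1.4367e+02]
[[0.98, 0.18, 0.0], [0.18, -0.98, 0.0], [0.0, 0.0, -1.0]] [[0.0, 0.98, -0.19], [0.0, 0.19, 0.98], [1.0, -0.0, 0.0]] hang y vs y_g: y_g hang= [0.981, 0.194]
0.15 1.6 [0.   1.54 1.01]
0.15 2.0 [0.   1.14 1.01]
0.15 2.4 [0.   0.74 1.01]
0.25 1.6 [0.   1.54 1.01]
0.25 2.0 [0.   1.14 1.01]
0.25 2.4 [0.   0.74 1.01]
0.15 1.6 [ 1.56  2.01 -0.03]
0.15 2.0 [ 1.38  1.97 -0.47]
0.15 2.4 [ 1.24  1.86 -0.88]
0.25 1.6 [ 1.55  2.14 -0.03]
0.25 2.0 [ 1.31  2.09 -0.5 ]
0.25 2.4 [ 1.13  1.95 -0.91]
0.15 1.6 [ 1.55  2.14 -0.03]
0.15 2.0 [ 1.31  2.08 -0.5 ]
0.15 2.4 [ 1.13  1.94 -0.91]
0.25 1.6 [ 1.55  2.26 -0.04]
0.25 2.0 [ 1.24  2.18 -0.53]
0.25 2.4 [ 1.03  2.01 -0.95]
```

Call:
apply_moves:
  series:
    - [0,0,-9,0,0,7,1]
    - [0,0,-9,0,0,14,1]
    - [-3,-3,-9,0,0,21,1]
    - [-6,-6,-9,0,0,28,1]
    - [-9,-9,-9,0,0,35,1]

```text
time: 0.52
position: [0.3133, 0.4442, 0.3324]
tool_rot: [0.508, 0.861, 0.001, 0.0]
ft_force: [0.9, -0.3, -0.8]
grip_width: 0.0872
```

```bash
python3 -c "
from go import *
to([.5005,-.1993,.33],pick())"
```

```text
t 0.52 pos [0.3133 0.4442 0.3324] q [ 0.751  0.318  1.521 -0.     1.301  0.246] F [ 0.9 -0.3 -0.8] w 0.0872
d cm [-65.37 -14.78   0.19] rot [ 7.0000e-02 -1.2000e-01  1.0846e+02]
```

Call:
apply_moves:
  series:
    - [-4,-0.9,0,0,0,7,1]
    - [-8,-1.8,0,0,0,14,1]
    - [-12,-2.7,0,0,0,21,1]
    - [-16,-3.6,0,0,0,28,1]
    - [-20,-4.5,0,0,0,35,1]

```text
time: 0.93
position: [0.3711, 0.2465, 0.3313]
tool_rot: [0.744, 0.668, -0.0, -0.0]
ft_force: [1.4, 0.7, 0.2]
grip_width: 0.0872
```

```bash
python3 -c "
from go import *
to([.5005,-.1993,.33],pick())"
```

```text
t 0.93 pos [0.3711 0.2465 0.3313] q [ 0.335  0.169  1.736 -0.     1.238  0.442] F [1.4 0.7 0.2] w 0.0872
d cm [-42.94  17.64   0.14] rot [-1.000e-02  3.000e-02  7.336e+01]
```

Call:
apply_moves:
  series:
    - [-3.7,1.5,0,0,0,7,1]
    - [-7.4,3,0,0,0,14,1]
    - [-11.1,4.5,0,0,0,21,1]
    - [-14.8,6,0,0,0,28,1]
    - [-18.5,7.5,0,0,0,35,1]

```text
time: 1.35
position: [0.4269, 0.0549, 0.3314]
tool_rot: [0.911, 0.413, -0.0, -0.0]
ft_force: [0.9, -0.2, -0.2]
grip_width: 0.087
```

```bash
python3 -c "
from go import *
to([.5005,-.1993,.23],pick())"
```

```text
t 1.35 pos [0.4269 0.0549 0.3314] q [-0.133  0.145  1.766  0.     1.231  0.586] F [ 0.9 -0.2 -0.2] w 0.087
d cm [-14.29  22.28  10.14] rot [-2.000e-02  1.000e-02  3.832e+01]
```

Call:
apply_moves:
  series:
    - [-2.1,3.3,0.2,0,0,7,1]
    - [-4.2,6.6,0.5,0,0,14,1]
    - [-6.3,9.9,1,0,0,21,1]
    - [-8.4,13.2,2,0,0,28,1]
    - [-10.5,16.5,4,0,0,35,1]

```text
time: 1.77
position: [0.4841, -0.1315, 0.2936]
tool_rot: [0.993, 0.12, 0.002, 0.001]
ft_force: [0.6, 0.4, -1.2]
grip_width: 0.0874
```

```bash
python3 -c "
from go import *
to([.5005,-.1993,.13],pick())"
```

```text
t 1.77 pos [ 0.4841 -0.1315  0.2936] q [-0.488  0.295  1.673  0.     1.169  0.842] F [ 0.6  0.4 -1.2] w 0.0874
d cm [-0.08  6.93 16.39] rot [ 0.17 -0.21  3.28]
```

Call:
apply_moves:
  series:
    - [0,2.5,4,0,0,3,1]
    - [0,4.5,8,0,0,3,1]
    - [0,6.6,11.5,0,0,3,1]
    - [0,6.6,15,0,0,3,1]
    - [0,6.6,16,0,0,3,1]

```text
time: 2.18
position: [0.4958, -0.1923, 0.1269]
tool_rot: [0.995, 0.096, -0.004, -0.003]
ft_force: [-1.2, 1.6, -1.1]
grip_width: 0.0871
```

```bash
python3 - <<'E'
from go import *
to([.5005,-.1993,.021],pick())
t=robot.camera("top")[...,::-1];s=robot.camera("side")[...,::-1]
a=np.hstack([crop(t,310,180,66,60,6),crop(s,227,250,66,60,6)]);cv2.imwrite("pics/c3.png",a)
to([.5005,-.1993,.021],pick())
E
```

```text
t 2.18 pos [ 0.4958 -0.1923  0.1269] q [-0.58   0.576  1.762 -0.     0.815  0.798] F [-1.2  1.6 -1.1] w 0.0871
d cm [ 0.41  0.85 10.58] rot [-0.42  0.45  0.53]
t 2.28 pos [ 0.4967 -0.1913  0.1301] q [-0.578  0.57   1.76   0.     0.819  0.798] F [0.6 0.6 0.3] w 0.0868
d cm [ 0.28  0.92 10.91] rot [-0.33  0.33  0.64]
```

View pics/c3.png

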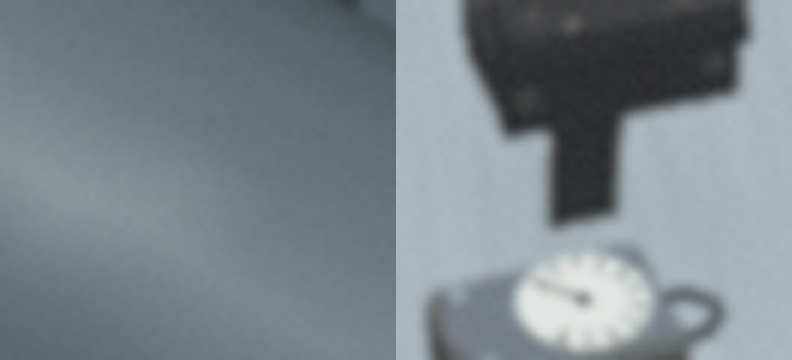

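Side crop: the fingers stand over the gauge (dial at about crop (585,300)); the arm hides it from the top camera. The width fits well inside the open jaws, so I go down.

Call:
apply_moves:
  series:
    - [0.3,0.9,3,0,0,0.6,1]
    - [0.3,0.9,6,0,0,0.6,1]
    - [0.3,0.9,8.5,0,0,0.6,1]
    - [0.3,0.9,9.5,0,0,0.6,1]
    - [0.3,0.9,9.9,0,0,0.6,1]

```text
time: 2.7
position: [0.504, -0.2003, 0.0341]
tool_rot: [0.996, 0.093, 0.0, -0.0]
ft_force: [0.1, -0.1, 0.5]
grip_width: 0.0873
```

```bash
python3 -c "
from go import *
robot.camera('side')
to([.5005,-.1993,.022],pick())"
```

```text
t 2.75 pos [ 0.5041 -0.2005  0.0342] q [-0.585  0.745  1.783  0.     0.613  0.801] F [ 0.5 -0.3 -0.4] w 0.087
d cm [-0.34 -0.19  1.22] rot [ 0.02 -0.03  0.13]
```

Call:
apply_moves:
  series:
    - [-0.3,-0.2,0.6,0,0,0,1]
    - [-0.3,-0.2,1.1,0,0,0,1]
    - [-0.3,-0.2,1.2,0,0,0,1]
    - [-0.3,-0.2,1.2,0,0,0,0.5]
    - [-0.3,-0.2,1.2,0,0,0,0.5]
  newtons: 30

```text
time: 3.17
position: [0.5007, -0.1997, 0.0221]
tool_rot: [0.996, 0.092, 0.0, 0.0]
ft_force: [-0.4, 0.2, -0.9]
grip_width: 0.08
```

Call:
apply_moves:
  series:
    - [0,0,0,0,0,0,0.4]
    - [0,0,0,0,0,0,0.3]
    - [0,0,0,0,0,0,0.3]
    - [0,0,0,0,0,0,0.3]
    - [0,0,0,0,0,0,0.3]
  newtons: 30

```text
time: 3.58
position: [0.5003, -0.1995, 0.0217]
tool_rot: [0.996, 0.092, 0.0, -0.0]
ft_force: [-0.4, -0.4, 0.6]
grip_width: 0.0543
```

```bash
python3 -c "
from go import *
to([.5005,-.1993,.022],pick())"
```

```text
t 3.58 pos [ 0.5003 -0.1995  0.0217] q [-0.587  0.765  1.795  0.     0.581  0.799] F [-0.4 -0.4  0.6] w 0.0543
d cm [ 0.02 -0.02 -0.03] rot [-0.   -0.    0.06]
```

Gripped at 54.3 mm. I lift, then turn.

Call:
apply_moves:
  series:
    - [0,0,-2,0,0,0,0.3]
    - [0,0,-6,0,0,0,0.3]
    - [0,0,-10,0,0,0,0.3]
    - [0,0,-14,0,0,0,0.3]
    - [0,0,-18,0,0,0,0.3]

```text
time: 4.0
position: [0.4995, -0.199, 0.2028]
tool_rot: [0.996, 0.092, -0.001, -0.001]
ft_force: [1.1, -1.0, -2.0]
grip_width: 0.0537
```

```bash
cat >> go.py <<'E'
def hp(d,ze): # TCP position for eye at d mm from face, height ze mm
    return S+np.array([-np.cos(sy),-np.sin(sy),0])*(d+6)/1e3+[0,0,(ze-57)/1e3]
E
python3 -c "
from go import *
to([.54,-.12,.22],hang())
print(hp(100,198))"
```

```text
t 4.0 pos [ 0.4995 -0.199   0.2028] q [-0.587  0.463  1.691 -0.     0.989  0.799] F [ 1.1 -1.  -2. ] w 0.0537
d cm [ 5.43 -7.02 -1.72] rot [ 69.65  68.99 -69.84]
[0.57088884 0.02591875 0.141     ]
```

Call:
apply_moves:
  series:
    - [0,0,-1,4,4,-4,0.3]
    - [0,0,-2,8,8,-8,0.3]
    - [0,0,-3,12,12,-12,0.3]
    - [0,0,-4,16,16,-16,0.3]
    - [0,0,-5,20,20,-20,0.3]

```text
time: 4.42
position: [0.4998, -0.1993, 0.2525]
tool_rot: [0.934, 0.261, 0.157, -0.188]
ft_force: [0.2, -0.4, -3.3]
grip_width: 0.0543
```

```bash
python3 -c "
from go import *
to([.54,-.12,.24],hang())"
```

```text
t 4.42 pos [ 0.4998 -0.1993  0.2525] q [-8.330e-01  4.560e-01  1.649e+00  4.720e-01  1.282e+00 -1.000e-03] F [ 0.2 -0.4 -3.3] w 0.0543
d cm [ 6.18 -3.76  5.32] rot [ 49.69  48.91 -49.32]
```

Call:
apply_moves:
  series:
    - [0,0,0,4,4,-4,0.3]
    - [0,0,0,8,8,-8,0.3]
    - [0,0,0,12,12,-12,0.3]
    - [0,0,0,16,16,-16,0.3]
    - [0,0,0,20,20,-20,0.3]

```text
time: 4.83
position: [0.4998, -0.2003, 0.2513]
tool_rot: [0.788, 0.403, 0.298, -0.358]
ft_force: [-0.7, 0.6, -2.5]
grip_width: 0.0538
```

Call:
apply_moves:
  series:
    - [0,0,0,4,4,-4,0.3]
    - [0,0,0,8,8,-8,0.3]
    - [0,0,0,12,12,-12,0.3]
    - [0,0,0,16,16,-16,0.3]
    - [0,0,0,20,20,-20,0.3]

```text
time: 5.25
position: [0.5001, -0.2004, 0.2505]
tool_rot: [0.57, 0.51, 0.412, -0.495]
ft_force: [0.5, 0.1, -2.9]
grip_width: 0.0539
```

```bash
python3 -c "
from go import *
to([.54,-.12,.24],hang())"
```

```text
t 5.25 pos [ 0.5001 -0.2004  0.2505] q [-0.916  0.907  1.352  0.728  2.108 -0.875] F [ 0.5  0.1 -2.9] w 0.0539
d cm [0.93 4.19 7.95] rot [ 9.83  9.1  -9.21]
```

Call:
apply_moves:
  series:
    - [0,0,0,4,3.7,-3.7,0.3]
    - [0,0,0,8,7.4,-7.4,0.3]
    - [0,0,0,9.8,9.1,-9.2,0.3]
    - [0,0,0,9.8,9.1,-9.2,0.3]
    - [0,0,0,9.8,9.1,-9.2,0.3]

```text
time: 5.67
position: [0.5005, -0.1991, 0.2503]
tool_rot: [-0.451, -0.546, -0.448, 0.546]
ft_force: [0.0, 0.7, -1.6]
grip_width: 0.054
```

```bash
python3 -c "
from go import *
to(hp(130,198),hang())"
```

```text
t 5.67 pos [ 0.5005 -0.1991  0.2503] q [-0.865  1.006  1.255  0.722  2.305 -1.032] F [ 0.   0.7 -1.6] w 0.054
d cm [-10.84  11.29  17.76] rot [ 0.12  0.15 -0.26]
```

Call:
apply_moves:
  series:
    - [-1,2,3,0,0,0,0.3]
    - [-3,4,6,0,0,0,0.3]
    - [-5,6,9,0,0,0,0.3]
    - [-7,8,12,0,0,0,0.3]
    - [-9,10,15,0,0,0,0.3]

```text
time: 6.08
position: [0.57, -0.0327, 0.161]
tool_rot: [0.452, 0.546, 0.448, -0.544]
ft_force: [1.3, -1.1, -1.8]
grip_width: 0.0541
```

Call:
apply_moves:
  series:
    - [-1,0.7,1.4,0,0,0,0.3]
    - [-1.8,1.3,2.7,0,0,-0.2,0.3]
    - [-1.8,1.3,2.7,0,0,-0.2,0.3]
    - [-1.8,1.3,2.7,0,0,-0.2,0.3]
    - [-1.8,1.3,2.7,0,0,-0.2,0.3]

```text
time: 6.5
position: [0.5772, -0.0061, 0.1439]
tool_rot: [0.45, 0.547, 0.45, -0.544]
ft_force: [-0.3, -1.1, -2.0]
grip_width: 0.0538
```

```bash
python3 - <<'E'
from go import *
t=robot.camera("top")[...,::-1];s=robot.camera("side")[...,::-1]
to(hp(80,198),hang())
a=np.hstack([crop(t,195,165,66,75,6),crop(s,225,137,66,75,6)]).copy()
C=R.from_quat(robot.get_obs()["tool_rot"]).as_matrix();p=robot.get_obs()["position"]
for n,x0,y0,xo in(("top",195,165,0),("side",225,137,396)):
  q=lambda X:tuple(int(v) for v in (proj(n,X)-[x0,y0]+.5)*6+[xo,0])
  T=lambda X:R.from_euler("z",sy).apply(np.array(X)/1e3)+S
  cv2.line(a,q(T((0,0,190))),q(T((-55,0,190))),(0,255,0),1)
  cv2.circle(a,q(p+C@[.062,0,.006]),4,(0,0,255),1)
  for sg in(-13,13): cv2.line(a,q(p+C@[.04,sg/1e3,.006]),q(p+C@[.062,sg/1e3,.006]),(0,0,255),1)
cv2.imwrite("pics/c4.png",a);cv2.imwrite("pics/t4.png",t);cv2.imwrite("pics/s4.png",s)
E
```

```text
t 6.6 pos [ 0.5773 -0.0064  0.1439] q [-0.588  1.133  1.341  0.909  2.017 -1.064] F [-0.1 -0.4 -1.9] w 0.054
d cm [-0.26 -0.03  5.3 ] rot [0.24 0.23 0.16]
```

View pics/c4.png

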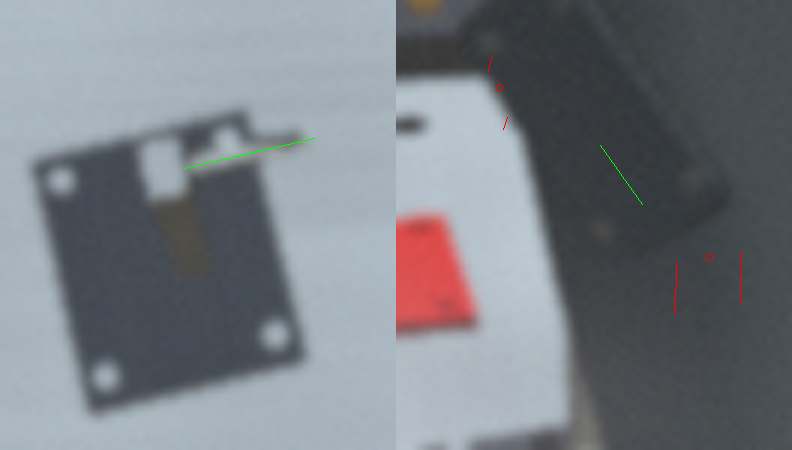

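The side view is hidden by the gripper; the top view shows the rod from (186,165) to (305,140). I crop the top view wider to see the eye.

```bash
python3 - <<'E'
from go import *
t=cv2.imread("pics/t4.png");x0,y0=200,165
a=crop(t,x0,y0,110,60,7).copy()
o=robot.get_obs();C=R.from_quat(o["tool_rot"]).as_matrix();p=o["position"]
b=a.copy()
q=lambda X:tuple(int(v) for v in (proj("top",X)-[x0,y0]+.5)*7)
T=lambda X:R.from_euler("z",sy).apply(np.array(X)/1e3)+S
cv2.line(b,q(T((0,0,190))),q(T((-55,0,190))),(0,255,0),1)
cv2.line(b,q(p+C@[.062,-.013,.006]),q(p+C@[.062,.013,.006]),(0,0,255),1)
for z in(-.01,.022):cv2.line(b,q(p+C@[.04,-.027,z]),q(p+C@[.04,.027,z]),(255,0,255),1)
cv2.imwrite("pics/c5.png",b[:,:])
cv2.imwrite("pics/c5.png",np.vstack([a[:300],b[:300]]))
E
```

```text
(no output)
```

View pics/c5.png

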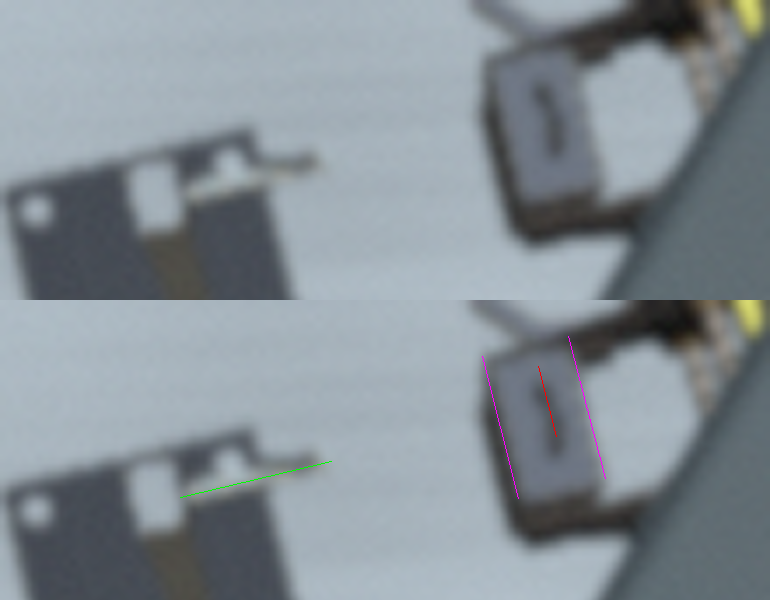

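```bash
python3 - <<'E'
from go import *
Ri=R.from_euler("z",-sy)
f=lambda cx,cy,z:(Ri.apply(onz("top",(200+(cx+.5)/7-.5,165+(cy+.5)/7-.5),z)-S)*1e3).round(1)
for c in((487,58),(572,46),(603,188),(521,206)):print("face",f(*c,.184))
for c in((195,191),(230,185),(265,179)):print("rod",f(*c,.193))
o=robot.get_obs();print("tcp",Ri.apply(o["position"]-S)*1e3, "post tool", hp(130,198))
g=cv2.cvtColor(cv2.imread("pics/t4.png"),cv2.COLOR_BGR2GRAY).astype(np.float32)
T=lambda X:R.from_euler("z",sy).apply(np.array(X)/1e3)+S
def prof(x,ys,z): 
    uv=np.array([proj("top",T((x,y,z))) for y in ys],np.float32)
    return cv2.remap(g,uv[:,:1],uv[:,1:],cv2.INTER_LINEAR).ravel().round().astype(int)
ys=np.arange(-40,41,2)
for x in(-127,-131,-135,-147):print("gauge",x,list(zip(ys.tolist(),prof(x,ys,184).tolist())) if x==-127 else prof(x,ys,184).tolist())
for x in(-6,-10,-15,-20,-25,-30,-40,-45,-50):print("rod",x,prof(x,np.arange(-14,15,1.),191).tolist())
E
```

```text
face [-118.6  -25.7  184. ]
face [-149.5  -22.9  184. ]
face [-147.1   30.5  184. ]
face [-117.1   30.1  184. ]
rod [-5.60e+00 -1.00e-01  1.93e+02]
rod [-18.1   0.7 193. ]
rod [-30.6   1.5 193. ]
tcp [-1.38950876e+02 -2.49044062e-02  1.43856471e+02] post tool [ 0.57671587 -0.0035099   0.141     ]
gauge -127 [(-40, 119), (-38, 123), (-36, 130), (-34, 138), (-32, 145), (-30, 144), (-28, 132), (-26, 113), (-24, 104), (-22, 106), (-20, 112), (-18, 117), (-16, 118), (-14, 118), (-12, 117), (-10, 116), (-8, 115), (-6, 116), (-4, 116), (-2, 117), (0, 118), (2, 118), (4, 117), (6, 116), (8, 116), (10, 115), (12, 115), (14, 114), (16, 115), (18, 116), (20, 117), (22, 117), (24, 115), (26, 111), (28, 102), (30, 87), (32, 70), (34, 64), (36, 62), (38, 59), (40, 52)]
gauge -131 [129, 122, 120, 120, 121, 120, 112, 102, 100, 107, 114, 116, 116, 112, 107, 102, 99, 100, 104, 107, 108, 109, 107, 105, 102, 100, 99, 102, 106, 112, 116, 117, 116, 112, 100, 85, 72, 63, 61, 57, 53]
gauge -135 [150, 139, 131, 124, 116, 107, 99, 95, 100, 109, 116, 117, 114, 108, 99, 88, 83, 84, 87, 89, 90, 89, 87, 86, 84, 8
[... 896 characters left out ...]
152, 157, 158, 159, 153, 145, 135, 120, 106, 96, 89, 82, 81, 79, 78, 79, 79, 79, 79]
rod -30 [127, 127, 126, 125, 124, 121, 118, 116, 118, 119, 126, 134, 140, 142, 144, 142, 137, 132, 128, 124, 123, 124, 126, 126, 125, 125, 124, 124, 124]
rod -40 [173, 175, 175, 174, 173, 170, 166, 158, 149, 139, 133, 126, 124, 129, 134, 141, 149, 156, 160, 164, 168, 169, 171, 172, 173, 174, 173, 173, 173]
rod -45 [171, 172, 173, 173, 172, 170, 165, 160, 153, 143, 132, 125, 121, 118, 124, 132, 140, 148, 157, 162, 166, 169, 170, 172, 172, 173, 173, 174, 174]
rod -50 [170, 170, 172, 173, 173, 172, 170, 167, 163, 160, 155, 151, 149, 148, 147, 152, 156, 160, 164, 167, 169, 171, 172, 171, 171, 171, 172, 172, 173]
```

Top crop: the gauge face is centred about 2 mm off the rod line in stand y, and its heading is right. I correct the offset while closing in.

Call:
apply_moves:
  series:
    - [-0.2,0.2,2.5,0.2,0.2,0.2,0.3]
    - [-0.2,0.2,5,0.2,0.2,0.2,0.3]
    - [-0.2,0.2,6.5,0.2,0.2,0.2,0.3]
    - [-0.2,0.2,6.8,0.2,0.2,0.2,0.3]
    - [-0.2,0.2,6.8,0.2,0.2,0.2,0.3]

```text
time: 7.02
position: [0.5657, 0.0629, 0.1413]
tool_rot: [-0.449, -0.546, -0.448, 0.548]
ft_force: [-0.3, -0.2, -1.7]
grip_width: 0.0542
```

```bash
python3 - <<'E'
from go import *
t=robot.camera("top")[...,::-1]
x0,y0=210,165
to(hp(23,199),hang())
o=robot.get_obs();print((R.from_euler("z",-sy).apply(o["position"]-S)*1e3).round(1))
cv2.imwrite("pics/c6.png",crop(t,x0,y0,80,60,10))
E
```

```text
t 7.07 pos [0.5662 0.0621 0.1411] q [-0.507  1.12   1.437  0.955  1.937 -1.102] F [ 0.2  0.1 -2.3] w 0.0539
d cm [ 0.09 -0.23  4.06] rot [-0.08 -0.03 -0.08]
[-69.6  -2.4 141.1]
```

View pics/c6.png

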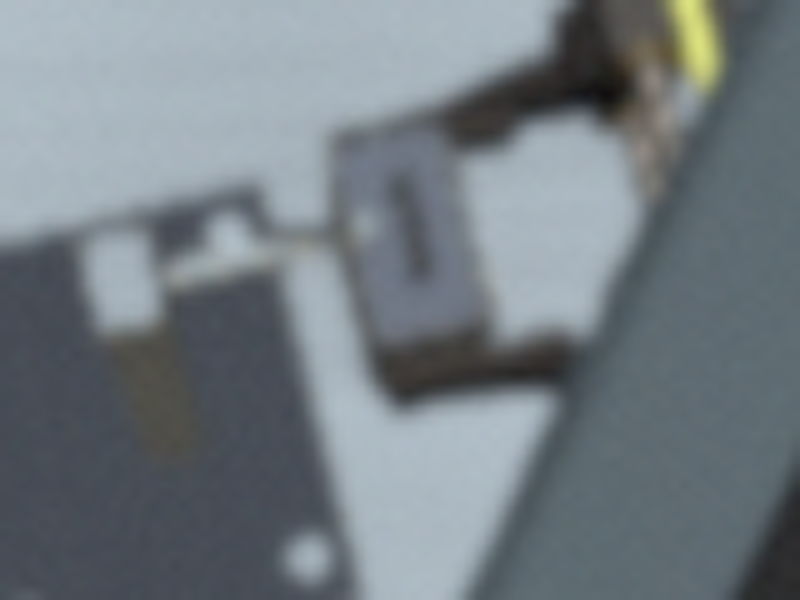

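```bash
python3 - <<'E'
from go import *
g=cv2.cvtColor(cv2.imread("pics/c6.png"),cv2.COLOR_BGR2GRAY).astype(np.float32)
T=lambda X:R.from_euler("z",sy).apply(np.array(X)/1e3)+S
def prof(x,ys,z):
    uv=np.array([(proj("top",T((x,y,z)))-[210,165]+.5)*10-.5 for y in ys],np.float32)
    return cv2.remap(g,uv[:,:1],uv[:,1:],cv2.INTER_LINEAR).ravel().round().astype(int)
ys=np.arange(-40,41,2);print(ys.tolist())
for x in(-56,-60,-63.6,-70):print("gauge",x,prof(x,ys,181).tolist())
ys=np.arange(-14,15,1)
for x in(-6,-10,-20,-30,-40,-45,-50,-53,-55):print("rod",x,prof(x,ys,191).tolist())
E
```

```text
[-40, -38, -36, -34, -32, -30, -28, -26, -24, -22, -20, -18, -16, -14, -12, -10, -8, -6, -4, -2, 0, 2, 4, 6, 8, 10, 12, 14, 16, 18, 20, 22, 24, 26, 28, 30, 32, 34, 36, 38, 40]
gauge -56 [178, 179, 178, 173, 161, 139, 116, 106, 108, 116, 119, 120, 119, 119, 120, 123, 132, 138, 140, 135, 126, 119, 118, 118, 118, 117, 119, 118, 118, 120, 119, 116, 114, 103, 84, 71, 63, 60, 59, 55, 54]
gauge -60 [177, 179, 179, 175, 164, 146, 125, 113, 116, 119, 120, 118, 116, 114, 110, 109, 110, 114, 116, 114, 113, 110, 111, 111, 111, 108, 107, 112, 117, 117, 119, 118, 111, 100, 81, 65, 61, 64, 60, 52, 56]
gauge -63.6 [178, 179, 178, 176, 165, 144, 121, 113, 113, 117, 118, 115, 109, 99, 90, 87, 88, 93, 94, 90, 90, 89, 87, 88, 86, 86, 94, 105, 113, 118, 120, 119, 114, 103, 83, 66, 61, 62, 59, 53, 52]
gauge -70 [178, 180, 179, 173, 159, 135, 111, 104, 111, 116, 119, 117, 114, 113, 112, 111, 111, 111, 110, 110, 110, 112, 113, 112, 111, 113, 114, 117, 119, 119, 118, 117, 111, 101, 83, 67, 61, 61, 59, 51, 50]
rod -6 [81, 77, 75, 77, 78, 78, 82, 90, 100, 115, 128, 140, 150, 154, 152, 147, 137, 121, 106, 93, 8
[... 538 characters left out ...]
123, 126, 132, 141, 148, 157, 161, 165, 169, 170, 172, 173, 173, 173, 173, 174, 175]
rod -45 [158, 156, 153, 150, 148, 144, 139, 134, 125, 118, 110, 105, 102, 104, 107, 110, 114, 117, 120, 123, 125, 127, 128, 128, 130, 130, 132, 134, 135]
rod -50 [115, 113, 113, 114, 114, 114, 115, 116, 118, 120, 123, 127, 129, 129, 127, 126, 124, 119, 115, 112, 109, 108, 108, 109, 110, 112, 113, 113, 112]
rod -53 [119, 119, 119, 119, 120, 121, 123, 128, 133, 139, 145, 149, 150, 148, 145, 139, 134, 127, 121, 119, 118, 116, 115, 116, 118, 120, 120, 119, 118]
rod -55 [119, 119, 119, 119, 119, 121, 122, 126, 132, 136, 141, 144, 144, 143, 140, 135, 129, 124, 120, 118, 118, 118, 118, 118, 118, 118, 118, 118, 119]
```

Profiles now put gauge and rod within about 1 mm of each other, with the rod tip at crop (372,225) just short of the eye. I push in slowly.

Call:
apply_moves:
  series:
    - [0.05,0,0.5,0,0,0,0.3]
    - [0.05,0,1,0,0,0,0.3]
    - [0.05,0,1.4,0,0,0,0.3]
    - [0.05,0,1.8,0,0,0,0.3]
    - [0.05,0,2,0,0,0,0.3]
  newtons: 40

```text
time: 7.48
position: [0.5617, 0.0828, 0.1413]
tool_rot: [-0.449, -0.546, -0.448, 0.548]
ft_force: [-0.5, 0.6, -1.3]
grip_width: 0.054
```

Call:
apply_moves:
  series:
    - [0,0,0.3,0,0,0,0.3]
    - [0,0,0.6,0,0,0,0.3]
    - [0,0,0.9,0,0,0,0.3]
    - [0,0,1.2,0,0,0,0.3]
    - [0,0,1.2,0,0,0,0.3]

```text
time: 7.9
position: [0.5596, 0.0947, 0.1416]
tool_rot: [-0.449, -0.546, -0.448, 0.548]
ft_force: [2.0, 0.5, -0.4]
grip_width: 0.0538
```

```bash
python3 - <<'E'
from go import *
to(hp(22,199),hang())
o=robot.get_obs();print((R.from_euler("z",-sy).apply(o["position"]-S)*1e3).round(1))
E
```

```text
t 7.9 pos [0.5596 0.0947 0.1416] q [-0.467  1.111  1.483  0.983  1.899 -1.121] F [ 2.   0.5 -0.4] w 0.0538
d cm [ 0.04 -0.23  0.83] rot [-0.08 -0.11 -0.14]
[-36.3  -2.3 141.6]
```

Call:
apply_moves:
  series:
    - [0,0,0.3,0,0,0,0.3]
    - [0,0,0.6,0,0,0,0.3]
    - [0,0,0.9,0,0,0,0.3]
    - [0,0,0.9,0,0,0,0.3]
    - [0,0,0.9,0,0,0,0.3]

```text
time: 8.32
position: [0.5572, 0.1035, 0.1409]
tool_rot: [-0.449, -0.546, -0.447, 0.548]
ft_force: [-0.0, -0.7, -1.7]
grip_width: 0.0539
```

```bash
python3 - <<'E'
from go import *
t=robot.camera("top")[...,::-1]
to(hp(22,199),hang())
o=robot.get_obs();print((R.from_euler("z",-sy).apply(o["position"]-S)*1e3).round(1))
cv2.imwrite("pics/c7.png",crop(t,205,165,60,50,12))
E
```

```text
t 8.37 pos [0.5574 0.1033 0.141 ] q [-0.456  1.11   1.494  0.989  1.888 -1.126] F [-0.1  0.3 -0.7] w 0.0542
d cm [ 0.1  -0.18 -0.05] rot [-0.14 -0.05 -0.18]
[-27.5  -1.8 141. ]
```

View pics/c7.png

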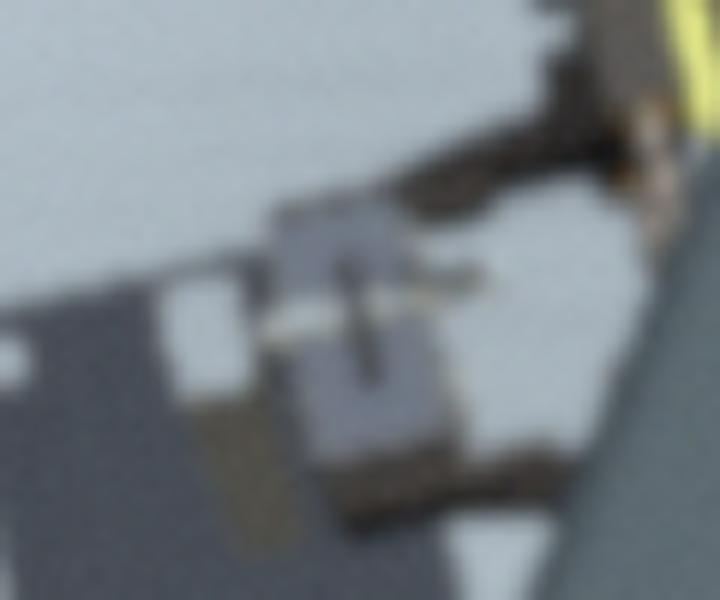

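Top crop: the rod passes through the eye at (355,310), with the dark tongue sprung up outboard of it at (440–485,275). Next I lower the eye onto the rod.

Call:
apply_moves:
  series:
    - [-0.15,0,0,0,0,0,0.3]
    - [-0.3,0,0,0,0,0,0.3]
    - [-0.4,0,0,0,0,0,0.3]
    - [-0.4,0,0,0,0,0,0.3]
    - [-0.4,0,0,0,0,0,0.3]

```text
time: 8.78
position: [0.5578, 0.1029, 0.1372]
tool_rot: [-0.449, -0.546, -0.448, 0.548]
ft_force: [-0.1, 0.6, -1.4]
grip_width: 0.0536
```

Call:
apply_moves:
  series:
    - [-0.05,0,0,0,0,0,0.3]
    - [-0.1,0,0,0,0,0,0.3]
    - [-0.1,0,0,0,0,0,0.3]
    - [-0.1,0,0,0,0,0,0.3]

```text
time: 9.12
position: [0.5578, 0.103, 0.1365]
tool_rot: [-0.449, -0.546, -0.448, 0.548]
ft_force: [0.9, 0.7, -1.4]
grip_width: 0.0541
```

```bash
python3 - <<'E'
from go import *
for i in range(4):
    robot.camera("top");o=robot.get_obs();print(o["ft_force"].round(2),o["position"].round(4))
E
```

```text
[-0.15 -0.05 -0.95] [0.5578 0.103  0.1365]
[ 0.73  0.75 -1.67] [0.5578 0.103  0.1365]
[ 0.6   0.38 -1.19] [0.5578 0.103  0.1365]
[ 0.96  0.45 -0.45] [0.5578 0.1029 0.1365]
```

Call:
apply_moves:
  series:
    - [-0.05,0,0,0,0,0,0.3]
    - [-0.1,0,0,0,0,0,0.3]
    - [-0.1,0,0,0,0,0,0.3]
    - [-0.1,0,0,0,0,0,0.3]

```text
time: 9.65
position: [0.5578, 0.103, 0.136]
tool_rot: [-0.448, -0.546, -0.449, 0.548]
ft_force: [0.8, -0.2, 3.7]
grip_width: 0.0543
```

Call:
apply_moves:
  series:
    - [-0.05,0,0,0,0,0,0.3]
    - [-0.1,0,0,0,0,0,0.3]
    - [-0.1,0,0,0,0,0,0.3]
    - [-0.1,0,0,0,0,0,0.3]

```text
time: 9.98
position: [0.5579, 0.103, 0.1357]
tool_rot: [-0.448, -0.545, -0.449, 0.548]
ft_force: [1.5, 0.7, 6.3]
grip_width: 0.0536
```

```bash
python3 - <<'E'
from go import *
for i in range(3):
    robot.camera("top");o=robot.get_obs();print(o["ft_force"].round(2),o["position"].round(4))
E
```

```text
[1.14 0.41 5.95] [0.5579 0.103  0.1357]
[1.53 0.62 6.02] [0.5579 0.103  0.1357]
[0.8  1.38 6.26] [0.5579 0.1031 0.1357]
```

Contact at 0.136 m. I ease up about 1 mm, then open.

Call:
apply_moves:
  series:
    - [0.1,0,0,0,0,0,0.3]
    - [0.13,0,0,0,0,0,0.3]
    - [0.13,0,0,0,0,0,0.3]
  newtons: 5

```text
time: 10.38
position: [0.558, 0.1029, 0.1352]
tool_rot: [-0.449, -0.546, -0.448, 0.547]
ft_force: [2.0, -0.3, 0.3]
grip_width: 0.0544
```

Call:
apply_moves:
  series:
    - [0,0,0,0,0,0,0.7]
    - [0,0,0,0,0,0,0.8]
    - [0,0,0,0,0,0,0.9]
    - [0,0,0,0,0,0,0.95]
    - [0,0,0,0,0,0,0.95]

```text
time: 10.8
position: [0.5577, 0.103, 0.1355]
tool_rot: [-0.449, -0.546, -0.448, 0.548]
ft_force: [-0.2, 0.2, 0.9]
grip_width: 0.0783
```

Call:
apply_moves:
  series:
    - [0,0,0,0,0,0,0.95]
    - [0,0,0,0,0,0,0.95]
    - [0,0,0,0,0,0,0.95]

```text
time: 11.05
position: [0.5578, 0.103, 0.1356]
tool_rot: [-0.449, -0.546, -0.448, 0.548]
ft_force: [0.1, 0.3, -0.0]
grip_width: 0.0822
```

Released. I back straight out.

Call:
apply_moves:
  series:
    - [0,0,-0.5,0,0,0,0.95]
    - [0,0,-2,0,0,0,0.95]
    - [0,0,-4,0,0,0,0.95]
    - [0,0,-7,0,0,0,0.95]
    - [0,0,-10,0,0,0,0.95]

```text
time: 11.47
position: [0.5775, 0.0032, 0.1356]
tool_rot: [-0.449, -0.546, -0.448, 0.548]
ft_force: [0.7, 0.3, -0.4]
grip_width: 0.0828
```

Call:
apply_moves:
  series:
    - [0,-1,-2.5,0,0,0,0.95]
    - [0,-4,-5,0,0,0,0.95]
    - [0,-7,-7,0,0,0,0.95]
    - [0,-10,-9,0,0,0,0.95]
    - [0,-13,-11,0,0,0,0.95]

```text
time: 11.88
position: [0.4702, -0.1309, 0.1356]
tool_rot: [-0.449, -0.546, -0.448, 0.547]
ft_force: [0.3, -0.3, -0.1]
grip_width: 0.083
```

```bash
python3 - <<'E'
from go import *
t=robot.camera("top")[...,::-1];s=robot.camera("side")[...,::-1]
print(robot.get_obs()["position"],robot.get_obs()["time"])
cv2.imwrite("pics/c8.png",np.hstack([crop(t,205,165,55,50,7),crop(s,220,140,57,50,7)]));cv2.imwrite("pics/s8.png",s)
E
```

```text
[ 0.46946629 -0.13387916  0.13566743] 11.9833
```

View pics/c8.png

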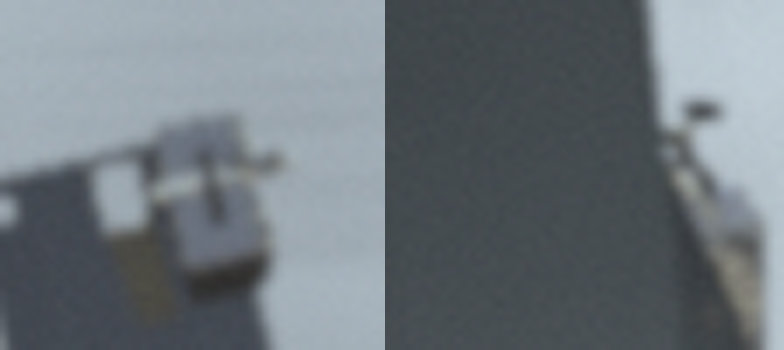

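Top: gauge hangs on the rod with the tongue up outboard. The arm still hides the side view, so I shift it further away.

Call:
apply_moves:
  series:
    - [0,-3,-2,0,0,0,0.95]
    - [0,-6,-4,0,0,0,0.95]
    - [0,-9,-6,0,0,0,0.95]
    - [0,-12,-8,0,0,0,0.95]
    - [0,-12,-8,0,0,0,0.95]

```text
time: 12.4
position: [0.3668, -0.2356, 0.1355]
tool_rot: [-0.451, -0.545, -0.449, 0.546]
ft_force: [0.4, 0.3, 0.8]
grip_width: 0.0822
```

```bash
python3 - <<'E'
from go import *
s=robot.camera("side")[...,::-1];t=robot.camera("top")[...,::-1]
o=robot.get_obs();print(o["position"],o["time"],o["q"].round(2))
a=np.hstack([crop(s,225,140,66,60,6),cv2.resize(s,(400,300))[:, :396]][:1]+[cv2.copyMakeBorder(cv2.resize(s,(396,297)),0,63,0,0,cv2.BORDER_CONSTANT)])
cv2.imwrite("pics/c9.png",a);cv2.imwrite("pics/t9.png",t)
t0=cv2.imread("pics/top0.png");d=cv2.absdiff(t0,t).max(2)
for n,(x,y,w,h) in dict(wheel=(260,135,45,42),box=(345,118,38,42),can=(103,120,55,58)).items():print(n,d[y:y+h,x:x+w].max(),d[y:y+h,x:x+w].mean().round(1))
E
```

```text
[ 0.36926528 -0.23204419  0.13563959] 12.5 [-1.05  1.13  1.42  0.39  2.13 -1.35]
wheel 16 11.5
box 17 12.2
can 16 9.5
```

View pics/c9.png

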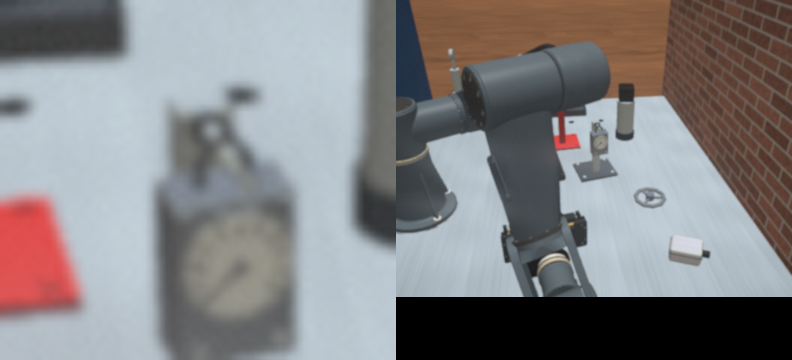

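The gauge hangs on the hook with its dial outward. The eye is behind the catch and the bystanders are unmoved: only a uniform brightness shift shows between the pictures. I hand in.

```bash
python3 -c "
from rig import robot
print(robot.hand_in())"
```

```text
the job is handed in; nothing more can be done
None
```

The gauge is hanging by its eye on the steel post's hook, past the catch, with its dial facing outward. I handed the job in at about 12.5 s of the 58 s allowed.

- **Placing:** I gripped the gauge by its flat sides and turned it upright. I corrected a sideways offset of about 2 mm, pushed the eye past the catch to a nominal 22 mm from the post, lowered it onto the rod and backed out. Forces stayed below about 7 N at every reading.
- **Catch and hang:** In the final pictures the gauge hangs on the rod, with the rod through the eye and nothing touching it. In the top pictures after the push and after release, the dark tongue stands outboard of the eye. I judged that it sprang up from those pictures and from the push force dropping away; I had no direct reading of the catch joint.
- **Bystanders:** The handwheel, wiring box and canister look unmoved. Comparing first and last top pictures showed only an even brightness change around them.
- **Checks that fell short:** The arm hid the side view during insertion, so I set the eye's height from the arm's own position reading and from feeling contact at 0.136 m, where the calculated height was also 0.136 m.

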